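Kit four plugs and hold the guard gate ajar past a sagging bolt

TASK

I am about to fit four blanking plugs to the manifold behind the little blue guard gate: make my tray up to exactly four hex plugs (two are in it already; take two of the three loose ones and leave the spare standing where it is). Then take the barrel bolt by its ball knob and, with the gate still shut, lift its drooping end over the keeper's bent lip while you pull it back clear, without wrenching it against the keeper. Swing the gate open about a hand's breadth (some 10 cm at its free edge) and finish still gripping it, holding it ajar against its spring with the bolt drawn; leave everything else on the bench where it is.

Things in the scene. Friction and masses are not known exactly. Their poses are not given: they have to be found in the camera images.
- tray: fixed shallow aluminium tray, 200 mm (its x) by 120 mm (its y), 25 mm high, walls and floor 3 mm; origin: centre of its underside. plug1 and plug2 stand in its -x half; the +x half is empty
- plug1: hexagon-head steel pipe plug standing on its head: head 24 mm across flats and 12 mm high at the bottom, threaded shank 18 mm dia. and 16 mm long pointing up, 28 mm tall, 70 g; origin: centre of its underside; starts in the tray
- plug2: hexagon-head steel pipe plug standing on its head: head 24 mm across flats and 12 mm high at the bottom, threaded shank 18 mm dia. and 16 mm long pointing up, 28 mm tall, 70 g; origin: centre of its underside; starts in the tray
- plug3: hexagon-head steel pipe plug standing on its head: head 24 mm across flats and 12 mm high at the bottom, threaded shank 18 mm dia. and 16 mm long pointing up, 28 mm tall, 70 g; origin: centre of its underside; starts loose on the bench, its neighbours 55 mm or more away, centre to centre
- plug4: hexagon-head steel pipe plug standing on its head: head 24 mm across flats and 12 mm high at the bottom, threaded shank 18 mm dia. and 16 mm long pointing up, 28 mm tall, 70 g; origin: centre of its underside; starts loose on the bench, its neighbours 55 mm or more away, centre to centre
- plug5: hexagon-head steel pipe plug standing on its head: head 24 mm across flats and 12 mm high at the bottom, threaded shank 18 mm dia. and 16 mm long pointing up, 28 mm tall, 70 g; origin: centre of its underside; starts loose on the bench, its neighbours 55 mm or more away, centre to centre
- leaf: gate leaf of a blue steel guard, open-topped, fixed to the bench: 310 mm wide, 45 to 215 mm above the bench, 25 mm thick, blue frame with steel bars. Origin: bench height, mid width, 7.5 mm behind the leaf's middle plane. Its -x is the outside face, with the bolt, and the way it opens; +y end = free latch edge; z up. Guard posts also end at 215 mm: only the bolt's knob and stem rise higher
- gate_hinge (a point): point on the gate's upright hinge axis, 215 mm above the bench; the bolt knob is about 0.28 m from this axis
- gate (a joint): gate angle in rad: 0 shut, grows as the free edge (0.32 m from the hinge axis) swings out to the leaf's -x, counter-clockwise seen from above. Spring hinges always pull it shut (about 0.4 N m when shut, 0.7 N m at 0.4 rad)
- bolt (a joint): how far the bolt is drawn, in m, along its rod towards the hinge (the leaf's -y): -0.006 to 0.001 as found, thrown; stopped by the keeper's lip at about 0.004 unless lifted; clear of the keeper from 0.030; end of travel 0.055. About 2 N of friction, stays where it is left; it can go back as far as -0.014
- bolt_sag (a joint): how far the drooping bolt is lifted, in rad: 0 fully sagged by its own weight, at most 0.16. It tilts about the rear guide, 105 mm behind the knob (towards the hinge) when thrown. The head passes the lip from about 0.04, that is with the knob raised 6 mm or more; 8 to 9 mm is a good lift; once drawn, the stop comes at 12 mm
- bolt_knob (a point): centre of the black ball knob, 25 mm dia., on a 10 mm upright stem (ball 65 mm above the bolt rod); about 250 mm above the bench, 35 mm above the top of the gate, 28 mm in front (leaf -x) of the leaf's middle plane; free all round and above. It is the bolt's handle and also serves to pull the gate
- bolt_nose (a point): lower edge of the back of the bolt's head. The rod is 16 mm thick; just behind the 20 mm head (18 mm long) it is necked down to 8 mm
- keeper: bent steel keeper on the latch post: J-shaped saddle open at the top, in which the bolt's head lies. Origin: top edge of its bent-up lip, next to the gate; axes as the leaf's when shut. The sagging head hooks about 5 mm behind this lip and only comes out when lifted above it (bolt_nose higher than this origin)
- wrench: bystander: open-ended spanner lying flat, 200 mm; origin: its underside
- sealant: bystander: can, 60 mm dia. and 95 mm high; origin: its underside
- gauge: bystander: pressure gauge lying on its back, 68 mm dia., 24 mm high, its stem reaching 60 mm from the centre, in front of the gate (the gate passes above it); origin: its underside
- elbow: bystander: steel pipe elbow, about 60 mm, 32 mm high; origin: its underside
- ball_valve: bystander: ball valve 70 mm long, 46 mm high, flat lever reaching 80 mm from its middle; origin: its underside
- mallet: bystander: hammer, 260 mm, lying; origin: its underside
- nut: bystander: steel ring nut 38 mm dia., 16 mm high, lying flat; origin: its underside

How it is judged:
On the way, in this order (a step that is already met when the one before it is completed fails the run):
1. exactly four plugs are in the tray, none in the fingers, the gate shut and bolted (x of plug1 in the frame of tray between -0.097 and 0.097 m and y of plug1 in the frame of tray between -0.057 and 0.057 m and z of each of plug1, plug2 in the frame of tray below 0.022 m and x of plug2 in the frame of tray between -0.097 and 0.097 m and y of plug2 in the frame of tray between -0.057 and 0.057 m and (((x of plug3 in the frame of tray between -0.097 and 0.097 m and y of plug3 in the frame of tray between -0.057 and 0.057 m and z of plug3 in the frame of tray below 0.022 m) and (x of plug4 in the frame of tray between -0.097 and 0.097 m and y of plug4 in the frame of tray between -0.057 and 0.057 m and z of plug4 in the frame of tray below 0.022 m) and distance of plug5 from where it was at the start of the episode below 0.05 m) or ((x of plug3 in the frame of tray between -0.097 and 0.097 m and y of plug3 in the frame of tray between -0.057 and 0.057 m and z of plug3 in the frame of tray below 0.022 m) and distance of plug4 from where it was at the start of the episode below 0.05 m and (x of plug5 in the frame of tray between -0.097 and 0.097 m and y of plug5 in the frame of tray between -0.057 and 0.057 m and z of plug5 in the frame of tray below 0.022 m)) or (distance of plug3 from where it was at the start of the episode below 0.05 m and (x of plug4 in the frame of tray between -0.097 and 0.097 m and y of plug4 in the frame of tray between -0.057 and 0.057 m and z of plug4 in the frame of tray below 0.022 m) and (x of plug5 in the frame of tray between -0.097 and 0.097 m and y of plug5 in the frame of tray between -0.057 and 0.057 m and z of plug5 in the frame of tray below 0.022 m))) and contact force between the fingers and plug3 below 0.1 N and contact force between the fingers and plug4 below 0.1 N and contact force between the fingers and plug5 below 0.1 N and value of joint gate below 0.08 rad and value of joint bolt below 0.02 m), for 0.2 s.
2. the bolt's head is lifted over the keeper's lip, the gate still shut (z of bolt_nose in the frame of keeper above -0.0005 m and value of joint gate below 0.08 rad), for 0.04 s.
3. the bolt is drawn clear of the keeper, the gate still shut (value of joint bolt above 0.03 m and value of joint gate below 0.08 rad), for 0.05 s.
At the end, for the whole second after the job is handed in: Four plugs lie in the tray and the spare is within 50 mm of where they stood; the bolt is drawn at least 30 mm; the fingers hold the gate (by its knob or leaf, more than 1 N) still and ajar, between 0.18 and 0.50 rad (about 6 to 16 cm at the free edge) (x of plug1 in the frame of tray between -0.097 and 0.097 m and y of plug1 in the frame of tray between -0.057 and 0.057 m and z of each of plug1, plug2 in the frame of tray below 0.022 m and x of plug2 in the frame of tray between -0.097 and 0.097 m and y of plug2 in the frame of tray between -0.057 and 0.057 m and (((x of plug3 in the frame of tray between -0.097 and 0.097 m and y of plug3 in the frame of tray between -0.057 and 0.057 m and z of plug3 in the frame of tray below 0.022 m) and (x of plug4 in the frame of tray between -0.097 and 0.097 m and y of plug4 in the frame of tray between -0.057 and 0.057 m and z of plug4 in the frame of tray below 0.022 m) and distance of plug5 from where it was at the start of the episode below 0.05 m) or ((x of plug3 in the frame of tray between -0.097 and 0.097 m and y of plug3 in the frame of tray between -0.057 and 0.057 m and z of plug3 in the frame of tray below 0.022 m) and distance of plug4 from where it was at the start of the episode below 0.05 m and (x of plug5 in the frame of tray between -0.097 and 0.097 m and y of plug5 in the frame of tray between -0.057 and 0.057 m and z of plug5 in the frame of tray below 0.022 m)) or (distance of plug3 from where it was at the start of the episode below 0.05 m and (x of plug4 in the frame of tray between -0.097 and 0.097 m and y of plug4 in the frame of tray between -0.057 and 0.057 m and z of plug4 in the frame of tray below 0.022 m) and (x of plug5 in the frame of tray between -0.097 and 0.097 m and y of plug5 in the frame of tray between -0.057 and 0.057 m and z of plug5 in the frame of tray below 0.022 m))) and value of joint bolt above 0.03 m and value of joint gate between 0.18 and 0.5 rad and velocity of joint gate between -0.08 and 0.08 rad/s and contact force between the fingers and leaf above 1 N); the arm keeps its last pose, push and grip.
It fails at once if the bolt or gate is wrenched against the keeper (over 40 N) (contact force between leaf and keeper above 40 N).
It fails at once if another thing on the bench is moved by more than 30 mm (distance of any of wrench, sealant, gauge, elbow, ball_valve, mallet, nut from where it was at the start of the episode above 0.03 m).
It also fails if it takes over 61 s, if anything falls off the work surface, if the arm or the gripper's body presses on something with over 40 N, if the wrist force passes 120 N, or if a joint passes its speed limit or range.

ROBOT

A 6-joint arm with a two-finger parallel gripper is mounted at the origin on the work surface. World frame = base frame: x ahead of the robot, y to its left, z up, the work surface at z = 0. Lengths are in m, angles in rad, forces in N, time in s.
With the tool pointing down it reaches from about 0.35 to 0.775 m from the base axis. Payload 5.5 kg.
Tool frame: the origin (TCP) lies at the very end of the fingers, on their centre line; the grasp point (between the pads) lies 19 mm behind it; z points along the fingers, y is the line along which they close (so a half turn about z gives the same grasp; the last joint's range is limited). The gripper opens to 85 mm and grips with 20 to 120 N. Pads are 22 mm wide; open, the fingers measure 114 mm over their backs; the gripper's body (76 mm by 85 mm) begins 54 mm behind the grasp point. The pads swing forward as they close: fully open they stand 13 mm farther back than shut.
Start: joints at [-1.401, 0.313, 0.046, 1.304, 0, 1.431], TCP at [0.175, -0.548, 0.231] pointing down, gripper open.
Joint ranges: [-2.76, 2.76], [-0.86, 1.69], [-1.03, 1.26], [-2.2, 2.34], [-1.47, 1.5], [-3.14, 3.14]. Speed limits (rad/s): [2.57, 2.57, 3.14, 3.14, 3.14, 3.14].

INTERFACE

Orientations are given as a unit quaternion [w, x, y, z].
In Python, from workcell import get_state, read_camera, calibration, hand_in gives the robot as it stands.
- The arm moves only by the tool drive_tool, never from a script. Its argument "deltas" is a list that holds one entry, the list of rows, each a list of 7 numbers: the closure in counts, from 0 (fully open) to 255 (shut), then the shift along the tool's x, y, z in m, then the turn, a rotation vector about the tool's x, y, z in degrees. A call has 1 to 12 rows; each row is the pose to reach, as a shift and turn from the pose commanded when the call began, along the tool's axes at that moment; what a row does not reach only later rows make up. A row lasts 1/8 s, in which the tool goes at most 62.5 mm and 10.7 degrees, less where a joint would pass 70% of its speed; a pose out of reach is approached as far as the arm can. A call with a gripper value outside its range is refused whole. The fingers move at their own pace and stop on an object; "newtons" is the grip in N (left out, the last holds). Time passes only in rows, so rows that repeat a pose let the fingers close. It gives the time, the measured TCP pose, the force, the opening and the grip force at its end, in the units of the state.
- get_state(): the state, without advancing time (a new reading comes with each control period).
- read_camera(name): name is "side" or "top"; returns (picture, depth): 384x512x3 uint8, red, green, blue; 384x512 float32, m along the optical axis (not along the pixel's ray), 0 where there is no reading.
- calibration(name): a dict with "mtx" (3x3 intrinsics, pixels), "k1" (the pictures are not rectified: a ray, as slopes to the right and down, at radius r is drawn at 1 + k1 r^2 times it, then the intrinsics apply), "world_from_camera" (4x4, takes a point from camera to world coordinates). Camera axes: x right, y up, looking along -z (the intrinsics and any distortion apply to the point x, -y, -z); pixel columns grow to the right and rows downward; lengths in m; the calibration is good to about 2 mm. A picture is of the moment at which its call begins. calibration takes no time and is no camera call.
- hand_in(): hands the job in; it is judged then, once.
The state is a dict: "clock": time; "joint_pos": joint angles; "qvel": joint speeds; "tau": joint torques, N m; "tcp_pos": TCP position; "orientation": TCP orientation; "wrist_force": force on the tool from outside, world axes, zero at the start; "ft_torque": the same for the moment, N m; "finger_gap": finger opening in m; "grip_force": force on a finger pad.
Only numpy, scipy, OpenCV 4.12 (cv2) and the standard library are available. Lean on these libraries where they do the work, as an engineer would, in place of code of your own. Each camera call takes 0.05 s, during which the arm holds its last target. There are 200 camera calls.

## Working session

There is one attempt and no reset: what is moved stays moved. The work goes in short steps, Python scripts to look and compute and a tool call to move; the robot and the scene stay as the last step left them, time stands still between calls to the robot, and variables do not carry over. Pictures are saved under pics/ and viewed, at most 10 in all, crops included, and the job is handed in when it is done.

Besides the shell and the picture viewer there is one more tool, called by a JSON object that holds its "op" and its "data", one argument or row to a line. drive_tool: Moves the arm, as the interface text tells. Its arguments: {"type":"object","properties":{"deltas":{"type":"array","items":{"type":"array","items":{"type":"array","items":{"type":"number"}}}},"newtons":{"type":"number"}},"required":["deltas"]}

```bash
mkdir -p pics
cat > h.py <<'E'
import numpy as np, cv2
from workcell import *
def snap(n):
    im,d=read_camera(n); np.savez(f'{n}.npz',im=im,d=d); return im,d
def save(im,f,box=None,s=1):
    if box: im=im[box[1]:box[3],box[0]:box[2]]
    cv2.imwrite(f,cv2.resize(im[:,:,::-1],None,fx=s,fy=s,interpolation=cv2.INTER_CUBIC))
def ray(c,u,v):
    K=np.array(c['mtx'],float); x=(np.array([u,v])-K[:2,2])/np.array([K[0,0],K[1,1]])
    s=x.copy()
    for _ in range(20): s=x/(1+c['k1']*(s@s))
    return s
def px(n,u,v,z=None,r=1):
    """world point of pixel: on plane z, or by depth"""
    c=calibration(n); T=np.array(c['world_from_camera']); s=ray(c,u,v)
    d=np.array([s[0],-s[1],-1.]); dw=T[:3,:3]@d; o=T[:3,3]
    if z is None:
        D=np.load(f'{n}.npz')['d'][int(v)-r:int(v)+r+1,int(u)-r:int(u)+r+1]; t=np.median(D[D>0])
    else: t=(z-o[2])/dw[2]
    return o+t*dw
E
python3 - <<'E'
from h import *
for n in('top','side'):
    im,d=snap(n); save(im,f'pics/{n}0.png',s=1.56); c=calibration(n); print(np.round(c['world_from_camera'],3).tolist(),c['mtx'],c['k1'])
print(get_state())
E
```

```text
[[-0.017, 0.998, -0.066, 0.43], [-1.0, -0.017, 0.006, -0.135], [0.004, 0.066, 0.998, 1.161], [0.0, 0.0, 0.0, 1.0]] [[347.39793593   0.         259.07209137]
 [  0.         347.39793593 193.53902788]
 [  0.           0.           1.        ]] -0.062272246524870116
[[0.998, 0.038, -0.045, 0.445], [-0.058, 0.533, -0.844, -1.375], [-0.008, 0.845, 0.534, 0.944], [0.0, 0.0, 0.0, 1.0]] [[454.08180125   0.         251.90844358]
 [  0.         454.08180125 189.48673279]
 [  0.           0.           1.        ]] -0.06937066261526209
{'clock': 0.1, 'joint_pos': array([-1.40060482e+00,  3.13923550e-01,  4.51035285e-02,  1.30358886e+00,
       -4.02860253e-05,  1.43117483e+00]), 'qvel': array([ 0.00010054, -0.00261385,  0.00250668, -0.00046638, -0.00093511,
        0.00013469]), 'tau': array([ 2.09532081e-03, -4.81725633e+01,  2.99243581e+01,  1.27269980e-02,
       -1.63581121e-04,  6.86726580e-06]), 'tcp_pos': array([ 0.17519737, -0.54719065,  0.2305035 ]), 'orientation': array([-8.05877284e-04,  9.88025637e-01,  1.54287689e-01, -3.24641557e-05]), 'wrist_force': array([-1.01546043,  0.06246232, -0.35485148]), 'ft_torque': array([0.05016874, 0.03733517, 0.04390744]), 'grip_force': 0.0, 'finger_gap': 0.08553576303198353}
```

View pics/top0.png

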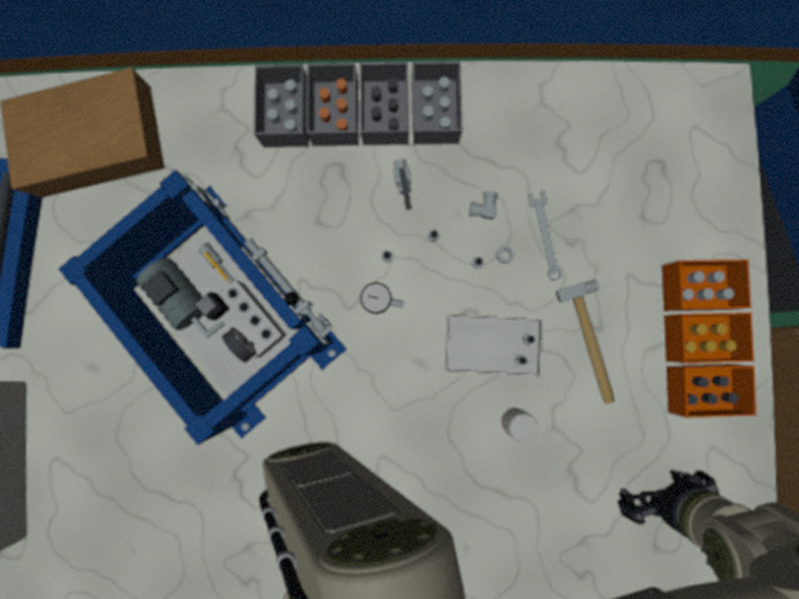

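View pics/side0.png

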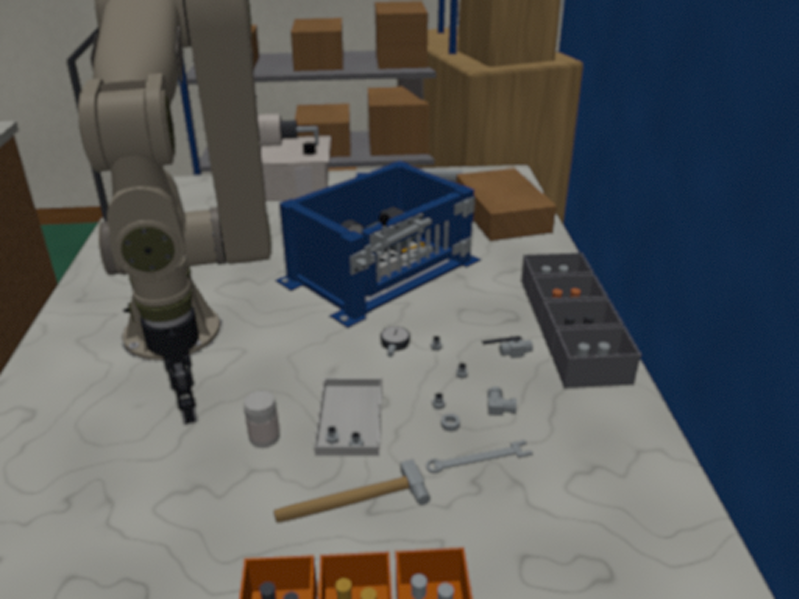

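The top view shows the loose plugs at about (388,256), (433,236) and (478,262), the tray plugs at (529,340) and (521,360), the tray spanning (447–540, 316–374), and the knob near (291,298). Those are in 1.56x pixels. I'll enlarge it.

Run:
```python
from h import *
im=np.load('top.npz')['im']; save(im,'pics/c1.png',(225,140,355,250),6)
im=np.load('top.npz')['im']; save(im,'pics/c2.png',(100,105,230,235),4.6)
```

```text
(no output)
```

View pics/c1.png

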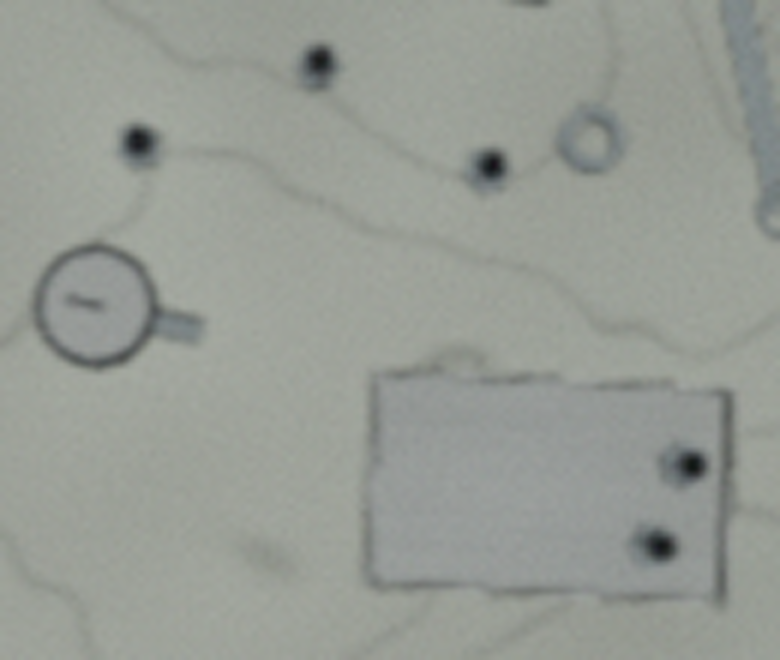

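View pics/c2.png

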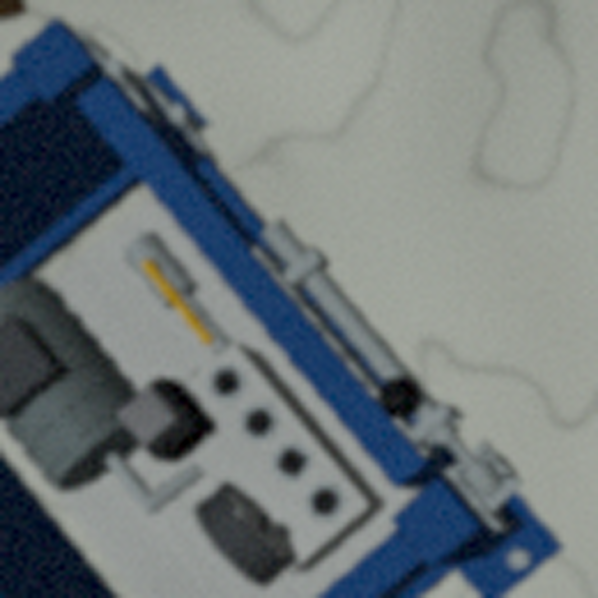

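Run:
```python
from h import *
from scipy.spatial.transform import Rotation as R
f=lambda u,v,z:np.round(px('top',225+(u-2.5)/6,140+(v-2.5)/6,z),4)
for n,u,v,z in[('A',139,142,.028),('B',319,62,.028),('C',491,165,.028),('t1',685,465,.031),('t2',658,546,.031),('gauge',97,305,.024),('nut',592,138,.016)]: print(n,f(u,v,z))
for u,v in[(375,375),(732,392),(722,602),(368,585)]: print('tray',f(u,v,.025))
g=lambda u,v,z=None:np.round(px('top',100+(u-2)/4.6,105+(v-2)/4.6,z),4)
print('knob',g(400,396,.2625),g(400,396),'depth')
for p in[(310,265),(355,325),(385,370)]: print('rod',g(*p,.185),g(*p))
for p in[(150,180),(280,330),(390,455)]: print('leaf in edge',g(*p,.215),g(*p))
for p in[(200,165),(230,200),(110,70)]: print('e',g(*p,.215),g(*p))
s=get_state();print(R.from_quat(s['orientation'][[1,2,3,0]]).as_matrix().round(3))
```

```text
A [ 0.606  -0.1058  0.028 ]
B [ 0.6488 -0.2054  0.028 ]
C [ 0.5902 -0.2986  0.028 ]
t1 [ 0.4241 -0.3997  0.031 ]
t2 [ 0.3805 -0.3836  0.031 ]
gauge [ 0.5171 -0.0813  0.024 ]
nut [ 0.6062 -0.3571  0.016 ]
tray [ 0.4762 -0.2325  0.025 ]
tray [ 0.4634 -0.4283  0.025 ]
tray [ 0.3491 -0.4192  0.025 ]
tray [ 0.3622 -0.2262  0.025 ]
knob [0.5007 0.0484 0.2625] [0.5009 0.0489 0.2598] depth
rod [0.589 0.12  0.185] [0.5862 0.1155 0.2021]
rod [0.5511 0.092  0.185 ] [0.55   0.0899 0.194 ]
rod [0.523  0.0734 0.185 ] [0.5224 0.0722 0.1907]
leaf in edge [0.6379 0.2099 0.215 ] [0.638  0.2102 0.2143]
leaf in edge [0.5452 0.1301 0.215 ] [0.5454 0.1305 0.2136]
leaf in edge [0.4694 0.0642 0.215 ] [0.4695 0.0644 0.2139]
e [0.6464 0.1794 0.215 ] [0.6777 0.2249 0.0781]
e [0.6246 0.1609 0.215 ] [0.6545 0.2065 0.0692]
e [0.7065 0.2357 0.215 ] [0.7125 0.2439 0.1942]
[[ 0.952  0.305 -0.   ]
 [ 0.305 -0.952  0.002]
 [ 0.    -0.002 -1.   ]]
```

{"op": "drive_tool", "data": {
  "deltas": [
    [[100,0.471,-0.11,0.08,0,0,-72.2],[100,0.471,-0.11,0.08,0,0,-72.2],[100,0.471,-0.11,0.08,0,0,-72.2],[100,0.471,-0.11,0.08,0,0,-72.2],[100,0.471,-0.11,0.08,0,0,-72.2],[100,0.471,-0.11,0.08,0,0,-72.2],[100,0.471,-0.11,0.08,0,0,-72.2],[100,0.471,-0.11,0.08,0,0,-72.2],[100,0.471,-0.11,0.08,0,0,-72.2],[100,0.471,-0.11,0.08,0,0,-72.2],[100,0.471,-0.11,0.08,0,0,-72.2],[100,0.471,-0.11,0.08,0,0,-72.2]]
  ],
  "newtons": 40
}}

```text
clock: 1.6
tcp_pos: [0.5895, -0.3004, 0.1519]
orientation: [0.0, 0.708, 0.706, -0.0]
wrist_force: [-0.8, -0.0, 1.1]
finger_gap: 0.0517
grip_force: 0.0
```

{"op": "drive_tool", "data": {
  "deltas": [
    [[100,0.002,0.001,0.06,0,0,0],[100,0.002,0.001,0.11,0,0,0],[100,0.002,0.001,0.137,0,0,0],[100,0.002,0.001,0.137,0,0,0],[255,0.002,0.001,0.137,0,0,0],[255,0.002,0.001,0.137,0,0,0],[255,0.002,0.001,0.137,0,0,0],[255,0.002,0.001,0.137,0,0,0]]
  ]
}}

```text
clock: 2.6
tcp_pos: [0.5927, -0.2985, 0.0168]
orientation: [0.002, 0.707, 0.707, 0.0]
wrist_force: [-0.9, 0.4, 6.7]
finger_gap: 0.0161
grip_force: 39.1
```

{"op": "drive_tool", "data": {
  "deltas": [
    [[255,0,0,-0.05,0,0,0],[255,0.01,-0.02,-0.075,0,0,0],[255,0.02,-0.08,-0.075,0,0,0],[255,0.037,-0.13,-0.075,0,0,0],[255,0.037,-0.174,-0.075,0,0,0],[255,0.037,-0.174,-0.06,0,0,0],[255,0.037,-0.174,-0.03,0,0,0],[255,0.037,-0.174,-0.006,0,0,0],[255,0.037,-0.174,-0.005,0,0,0]]
  ]
}}

```text
clock: 3.72
tcp_pos: [0.4177, -0.26, 0.0182]
orientation: [-0.0, 0.707, 0.707, 0.0]
wrist_force: [-0.4, 0.3, -0.9]
finger_gap: 0.0155
grip_force: 44.8
```

Run:
```python
from h import *
im,d=snap('side'); save(im,'pics/s1.png',(180,190,380,320),4)
print(get_state()['tcp_pos'])
```

```text
[ 0.41774992 -0.26006337  0.01876184]
```

View pics/s1.png

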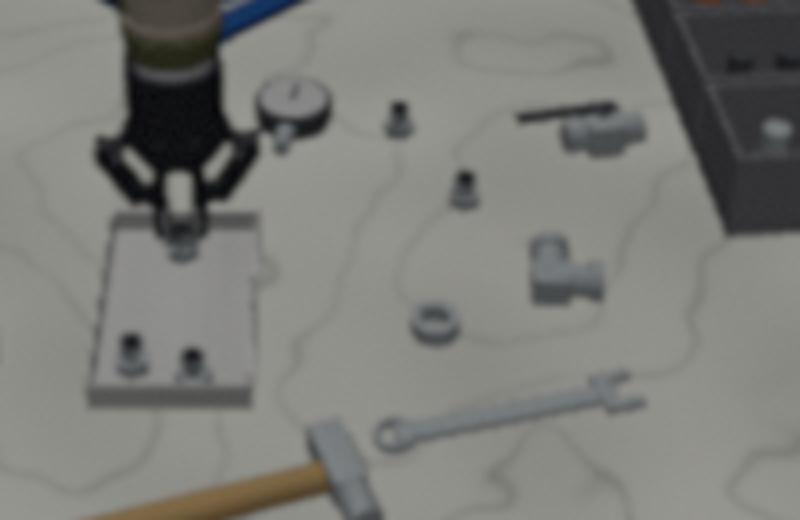

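The side view shows the plug held over the far (empty) half of the tray at crop (182,245), with the others undisturbed. I'll release it and fetch the second.

{"op": "drive_tool", "data": {
  "deltas": [
    [[255,0,0,0.001,0,0,0],[110,0,0,0.001,0,0,0],[110,0,0,0.001,0,0,0],[110,0,0,0.001,0,0,0],[110,0,0,-0.05,0,0,0],[110,0.01,0.03,-0.08,0,0,0],[110,0.03,0.09,-0.08,0,0,0],[110,0.045,0.15,-0.08,0,0,0],[110,0.056,0.21,-0.08,0,0,0],[110,0.056,0.232,-0.08,0,0,0],[110,0.056,0.232,-0.08,0,0,0]]
  ]
}}

```text
clock: 5.15
tcp_pos: [0.6507, -0.2038, 0.0986]
orientation: [0.0, 0.707, 0.707, -0.0]
wrist_force: [0.6, -0.6, -0.1]
finger_gap: 0.0483
grip_force: 0.0
```

{"op": "drive_tool", "data": {
  "deltas": [
    [[105,0,0,0.05,0,0,0],[105,0,0,0.085,0,0,0],[105,0,0,0.085,0,0,0],[255,0,0,0.085,0,0,0],[255,0,0,0.085,0,0,0],[255,0,0,0.085,0,0,0],[255,0,0,0.085,0,0,0]]
  ]
}}

```text
clock: 6.02
tcp_pos: [0.6508, -0.2053, 0.017]
orientation: [0.002, 0.707, 0.707, 0.0]
wrist_force: [-0.9, -1.3, 7.0]
finger_gap: 0.0156
grip_force: 39.2
```

{"op": "drive_tool", "data": {
  "deltas": [
    [[255,0,0,-0.05,0,0,0],[255,-0.01,-0.02,-0.08,0,0,0],[255,-0.035,-0.075,-0.08,0,0,0],[255,-0.06,-0.13,-0.08,0,0,0],[255,-0.085,-0.185,-0.08,0,0,0],[255,-0.106,-0.235,-0.08,0,0,0],[255,-0.106,-0.235,-0.065,0,0,0],[255,-0.106,-0.235,-0.03,0,0,0],[255,-0.106,-0.235,-0.005,0,0,0],[255,-0.106,-0.235,-0.004,0,0,0]]
  ]
}}

```text
clock: 7.28
tcp_pos: [0.4146, -0.3095, 0.0173]
orientation: [-0.001, 0.707, 0.707, 0.0]
wrist_force: [0.2, 1.0, -0.3]
finger_gap: 0.0158
grip_force: 47.0
```

{"op": "drive_tool", "data": {
  "deltas": [
    [[110,0,0,0,0,0,0],[110,0,0,0,0,0,0],[110,0,0,0,0,0,0],[110,0,0,-0.05,0,0,0],[110,0,0,-0.1,0,0,0],[110,0,0.05,-0.16,0,0,0],[110,0,0.09,-0.22,0,0,0],[110,0,0.09,-0.27,0,0,0],[110,0,0.09,-0.29,0,0,0],[110,0,0.09,-0.29,0,0,0]]
  ]
}}

```text
clock: 8.52
tcp_pos: [0.5057, -0.311, 0.3115]
orientation: [0.003, 0.707, 0.707, 0.0]
wrist_force: [0.4, -0.5, -0.4]
finger_gap: 0.0484
grip_force: 0.0
```

Run:
```python
from h import *
im,d=snap('side'); a=im[190:320,180:380]; b=im[105:215,160:320]
save(np.hstack([cv2.resize(a,(400,260)),cv2.resize(b,(378,260))]),'pics/s2.png')
snap('top'); s=get_state();print(s['tcp_pos'],s['joint_pos'].round(2))
```

```text
[ 0.50422456 -0.31013285  0.30788188] [-0.69  0.34  0.27  1.5  -0.    0.88]
```

View pics/s2.png

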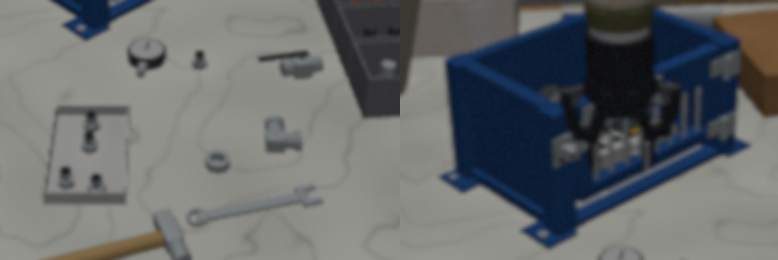

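Four plugs now stand in the tray, at crop (92,118), (89,140), (65,178) and (96,182), and the spare stands at (199,60). Next I'll check the knob against the first side view.

Run:
```python
from h import *
u,v=100+(400-2)/4.6,105+(396-2)/4.6
print(px('top',u,v,.25),px('top',u,v,.256))
print(px('side',384/1.56,217/1.56,.25))
n=get_state()
for n in('top',):
    im=np.load('top.npz')['im'];save(im,'pics/t3.png',(150,160,230,220),10)
```

```text
[0.50168944 0.05095042 0.25      ] [0.50121986 0.04972601 0.256     ]
[0.50253737 0.05130398 0.25      ]
```

View pics/t3.png

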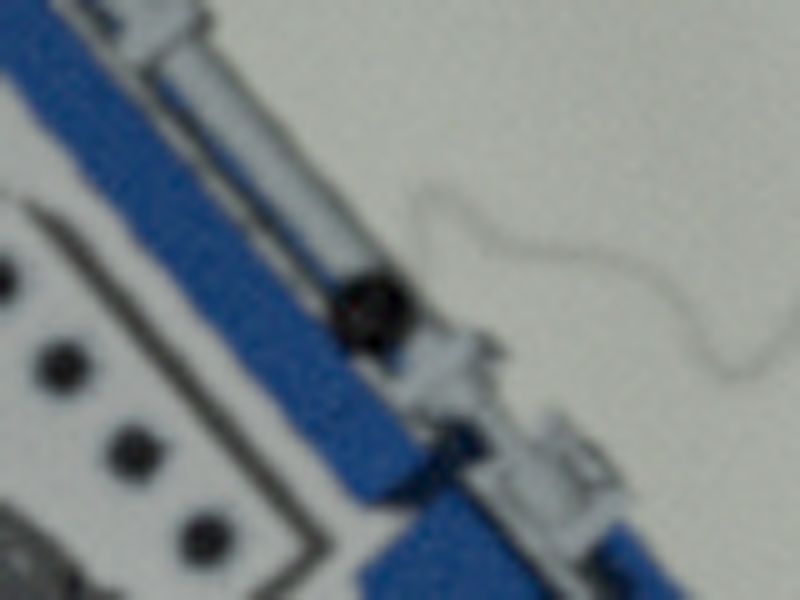

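The knob is dark at crop (372,312), and both cameras agree on roughly (0.502, 0.051, 0.25). The rod runs up-left, along the leaf.

{"op": "drive_tool", "data": {
  "deltas": [
    [[80,0.06,0,0,0,0,10],[80,0.12,0,0,0,0,20],[80,0.18,0,0,0,0,30],[80,0.24,0,0,0,0,40],[80,0.3,-0.002,0,0,0,49.2],[80,0.34,-0.002,0,0,0,49.2],[80,0.362,-0.002,0,0,0,49.2],[80,0.362,-0.002,0,0,0,49.2],[80,0.362,-0.002,0,0,0,49.2],[80,0.362,-0.002,0,0,0,49.2]]
  ]
}}

```text
clock: 9.88
tcp_pos: [0.5025, 0.0507, 0.3078]
orientation: [-0.0, 0.938, 0.347, -0.0]
wrist_force: [0.4, -0.0, 0.3]
finger_gap: 0.0586
grip_force: 0.0
```

{"op": "drive_tool", "data": {
  "deltas": [
    [[80,0,0,0.05,0,0,0],[80,0,0,0.077,0,0,0],[80,0,0,0.077,0,0,0],[160,0,0,0.077,0,0,0],[190,0,0,0.077,0,0,0],[255,0,0,0.077,0,0,0],[255,0,0,0.077,0,0,0],[255,0,0,0.077,0,0,0],[255,0,0,0.077,0,0,0]]
  ],
  "newtons": 25
}}

```text
clock: 11.0
tcp_pos: [0.5027, 0.0517, 0.2316]
orientation: [0.0, 0.937, 0.348, 0.0]
wrist_force: [-1.0, -1.0, 3.8]
finger_gap: 0.0233
grip_force: 24.6
```

{"op": "drive_tool", "data": {
  "deltas": [
    [[255,0,0,0,0,0,0],[255,0,0,0,0,0,0],[255,0.0015,0,-0.003,0,0,0],[255,0.003,0,-0.006,0,0,0],[255,0.005,0,-0.009,0,0,0],[255,0.005,0,-0.009,0,0,0],[255,0.005,0,-0.009,0,0,0]]
  ],
  "newtons": 60
}}

```text
clock: 11.88
tcp_pos: [0.5064, 0.0551, 0.2399]
orientation: [-0.0, 0.937, 0.348, -0.0]
wrist_force: [-0.3, -0.1, -3.1]
finger_gap: 0.0218
grip_force: 58.8
```

Run:
```python
from h import *
s=get_state();print(s['tcp_pos'],s['wrist_force'],s['ft_torque'])
```

```text
[0.50640068 0.05514661 0.23991969] [-0.29685356 -0.09652668 -3.08620086] [-0.18501848  0.11132205 -0.07784559]
```

{"op": "drive_tool", "data": {
  "deltas": [
    [[255,0.004,0,0,0,0,0],[255,0.008,0,0,0,0,0],[255,0.012,0,0,0,0,0],[255,0.012,0,0,0,0,0]]
  ]
}}

```text
clock: 12.38
tcp_pos: [0.5161, 0.0633, 0.2402]
orientation: [-0.0, 0.937, 0.348, 0.0]
wrist_force: [1.3, 0.6, -4.1]
finger_gap: 0.0219
grip_force: 58.8
```

{"op": "drive_tool", "data": {
  "deltas": [
    [[255,0.008,0,0,0,0,0],[255,0.016,0,0,0,0,0],[255,0.023,0,0,0,0,0],[255,0.03,0,0.001,0,0,0],[255,0.035,0,0.001,0,0,0],[255,0.038,0,0.002,0,0,0],[255,0.038,0,0.002,0,0,0],[255,0.038,0,0.002,0,0,0]]
  ]
}}

```text
clock: 13.38
tcp_pos: [0.5447, 0.0878, 0.2382]
orientation: [-0.0, 0.937, 0.348, 0.0]
wrist_force: [2.7, -1.4, -2.6]
finger_gap: 0.0213
grip_force: 58.8
```

Run:
```python
from h import *
im,d=snap('side'); save(im,'pics/s4.png',(190,90,320,190),6)
s=get_state();print(s['tcp_pos'],s['wrist_force'],s['ft_torque'])
```

```text
[0.54467149 0.08780527 0.23820787] [ 2.70858951 -1.25302283 -2.60987996] [-0.35070995 -0.62409447 -0.15235152]
```

View pics/s4.png

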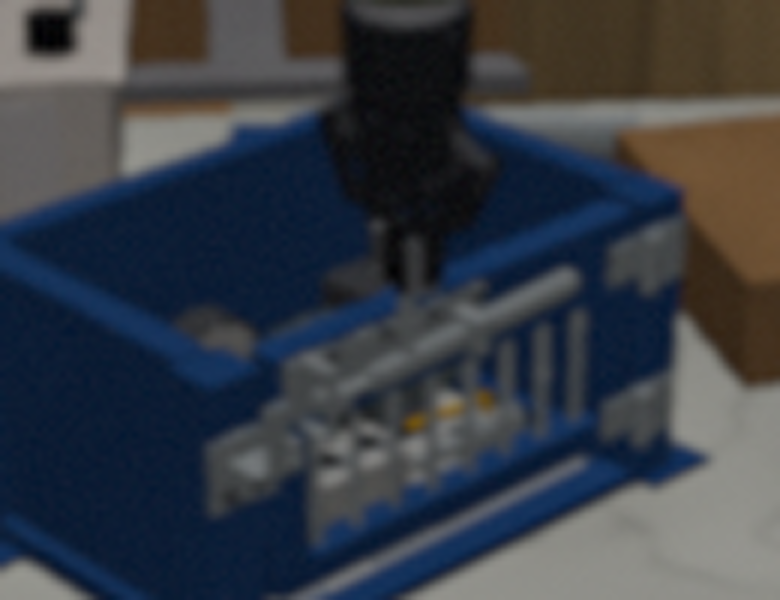

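The bolt head is out of the keeper, with its tip at about (305,380) in the crop and the keeper at (245,465), and the stem is held by the fingers at (410,265). Now I'll swing the gate out.

{"op": "drive_tool", "data": {
  "deltas": [
    [[255,0.0006,0.006,0,0,0,-1.6],[255,0.0013,0.0122,0,0,0,-3.2],[255,0.0023,0.018,0,0,0,-4.7],[255,0.0033,0.0243,0,0,0,-6.3],[255,0.0046,0.03,0,0,0,-7.9],[255,0.0059,0.0363,0,0,0,-9.5],[255,0.0059,0.0363,0,0,0,-9.5]]
  ]
}}

```text
clock: 14.3
tcp_pos: [0.5731, 0.0635, 0.2382]
orientation: [0.0, 0.905, 0.425, 0.0]
wrist_force: [-3.0, 0.4, -0.2]
finger_gap: 0.0216
grip_force: 59.1
```

{"op": "drive_tool", "data": {
  "deltas": [
    [[255,0.0006,0.006,0,0,0,-1.6],[255,0.0013,0.0122,0,0,0,-3.2],[255,0.0023,0.018,0,0,0,-4.7],[255,0.0033,0.0243,0,0,0,-6.3],[255,0.0046,0.03,0,0,0,-7.9],[255,0.0059,0.0363,0,0,0,-9.5],[255,0.0059,0.0363,0,0,0,-9.5],[255,0.0059,0.0363,0,0,0,-9.5],[255,0.0059,0.0363,0,0,0,-9.5],[255,0.0059,0.0363,0,0,0,-9.5]]
  ]
}}

```text
clock: 15.55
tcp_pos: [0.6041, 0.0455, 0.2383]
orientation: [0.0, 0.867, 0.498, 0.0]
wrist_force: [-2.3, -1.4, -1.0]
finger_gap: 0.022
grip_force: 59.1
```

Run:
```python
from h import *
t,_=snap('top'); im,d=snap('side')
save(np.hstack([cv2.resize(im[90:310,180:380],(400,440)),cv2.resize(t[100:275,90:250],(400,440))]),'pics/s5.png')
s=get_state();print(s['tcp_pos'],s['wrist_force'],s['qvel'].round(3),s['grip_force'])
```

```text
[0.60407239 0.04544765 0.23831633] [-2.03968392  0.2696733  -0.86172445] [-0.002  0.001  0.    -0.    -0.001  0.002] 59.14619743824005
```

View pics/s5.png

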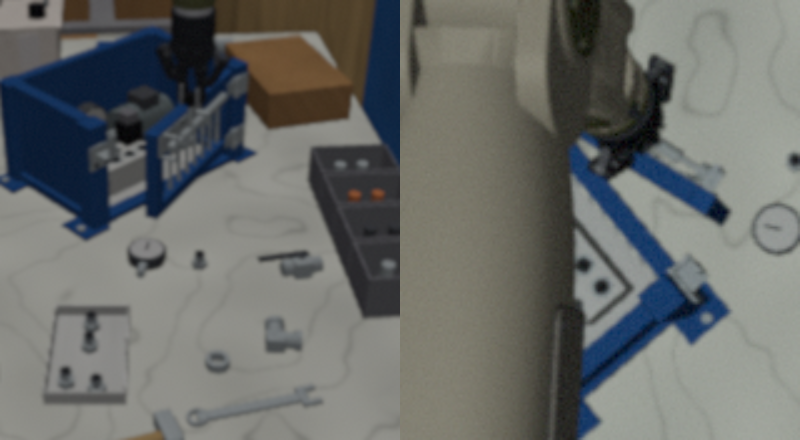

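The gate stands ajar by about 19° (leaf edge (625,150)–(715,210) against the frame (580,140)–(670,260) in the right half). The bolt is drawn and the knob gripped, with four plugs in the tray and the spare and the other items in view unmoved.

```bash
python3 -c "
from workcell import *
print(hand_in())"
```

```text
the job is handed in; nothing more can be done
None
```

I handed the job in with four plugs in the tray, the spare left standing, the bolt lifted and drawn clear, and the gripper holding the gate ajar by its knob at about 0.33 rad (about 10 cm at the free edge); the hand-in returned no verdict.

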